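# Snap an index holder onto a file sorter's tube and slide it up to the divider

### The arm

A 6-joint arm with a two-finger parallel gripper is mounted at the origin on the work surface. World frame = base frame: x ahead of the robot, y to its left, z up, the work surface at z = 0. Lengths are in m, angles in rad, forces in N, time in s.
With the tool pointing down it reaches from about 0.275 to 0.85 m from the base axis. Payload 19 kg.
Tool frame: the origin (TCP) lies at the very end of the fingers, on their centre line; the grasp point (between the pads) lies r.hold_point_z behind it (r.hold_point_z is the distance from the TCP to the grasp point, in m); z points along the fingers, y is the direction in which the jaws open and shut (so a half turn about z gives the same grasp; the last joint's range is limited). The gripper opens to 85 mm and grips with 20 to 120 N. Pads are 22 mm wide; open, the fingers measure 114 mm over their backs; the gripper's body (76 mm by 85 mm) begins 54 mm behind the grasp point. The pads swing forward as they close: fully open they stand 13 mm farther back than shut.
Start: joints at [1.045, 0.15, 1.437, -0, 1.554, -0.134], TCP at [0.22, 0.531, 0.231] pointing down, gripper open.
Joint ranges: [-2.8, 2.8], [-0.68, 2.1], [0.12, 2.68], [-1.39, 4.53], [0.16, 2.79], [-2.81, 2.81]. Speed limits (rad/s): [1.89, 1.89, 2.22, 3.01, 3.01, 3.01].

### API

Orientations are given as a unit quaternion [w, x, y, z].
In Python, from workcell import r, grab_frame, camera_params, nets gives the robot as it stands.
- The arm moves only by the tool apply_moves, never from a script. Its argument "motion" is a list of rows, each an object with "turn": the turn, a rotation vector about the tool's x, y, z in degrees, a list of three; "xyz": the shift along the tool's x, y, z in m, a list of three; "gripper": the opening, from 0 (shut) to 1 (fully open). In form: [{"turn": [wx, wy, wz], "xyz": [x, y, z], "gripper": gripper}, ...]. A call has 1 to 8 rows; each row is the pose to reach, as a shift and turn from the pose commanded when the call began, along the tool's axes at that moment; what a row does not reach only later rows make up. A row lasts 1/10 s, in which the tool goes at most 50 mm and 8.59 degrees, less where a joint would pass 70% of its speed; a pose out of reach is approached as far as the arm can. A call with a gripper value outside its range is refused whole. The fingers move at their own pace and stop on an object; "newtons" is the grip in N (left out, the last holds). Time passes only in rows, so rows that repeat a pose let the fingers close. It gives the time, the measured TCP pose, the force and the opening at its end, in the units of the state.
- r.get_state(): the state, without advancing time (a new reading comes with each control period).
- grab_frame(name): name is "scene" or "top" or "wrist"; returns the picture (384x512x3 uint8, red, green, blue); there is no depth.
- camera_params(name): a dict with "fx", "fy", "cx", "cy" (pixels), "xyz" and "rotation" of the camera in the world; the wrist camera has in their place "T_tool_cam" (4x4, takes a point from camera to tool coordinates, whose origin is the TCP and whose axes are the flange's). Camera axes: x right, y down, z forward; pixel columns grow to the right and rows downward; lengths in m; the calibration is good to about 2 mm. A picture is of the moment at which its call begins: read the wrist's pose just before it. camera_params takes no time and is no camera call.
- r.finish_job(): hands the job in, once; it reports no verdict.
Trained networks look in the newest picture that a camera, given by its name, has taken for a name from the list of things; names that differ only in an ending like _2 or _b are one class to them, and where a whole thing is asked for, a point or a joint stands for the part that bears it (a point fixed in the world has none). Each returns a list of dicts, best first, with "p" (0 to 1); they miss things now and then, are a little off and sometimes report something else, mostly with a low value. They report only what shows in the picture. A call takes as long as a camera call. They do not tell look-alikes from the thing itself.
- nets.search_frame(camera, query): "location" ([x, y, z] in m, in world coordinates, good to about 4 mm: the middle of the surface that is visible of it).
- nets.outline_of(camera, query): "pixels" (384x512 bool, what is visible of it).
The state is a dict: "time": time; "qpos": joint angles; "joint_velocities": joint speeds; "effort": joint torques, N m; "position": TCP position; "ee_rot": TCP orientation; "ft_force": force on the tool from outside, world axes, zero at the start; "wrist_torque": the same for the moment, N m; "finger_gap": opening from 0.0 (shut) to 1.0 (fully open).
Only numpy, scipy, OpenCV 4.12 (cv2) and the standard library are available. Lean on these libraries where they do the work, as an engineer would, in place of code of your own. Each camera call takes 0.05 s, during which the arm holds its last target.

### The job

Fit the loose black index holder to the front tube of the file sorter, its white card facing the front: press it straight down on the bare tube to the right of the blue divider, a finger's width or more short of it, until both jaws snap past the tube and it sits fully home. Then slide it left along the tube until its end just touches the divider, without shoving the divider along, and leave it there upright. Feel your way: never lean on the tube with more than about 25 N, and leave everything else where it stands.

Things in the scene. Friction and masses are not known exactly. Their poses are not given: they have to be found in the camera images.
- holder_grip (a point): Loose black index holder, 60 mm long, 80 high, 44 g, standing on its jaws. Its head is an upright plate 12 mm thick (own x), 60 long (y), 46 high, white card on its front (-x) face: grip it across its thickness. This point: mid-plane of the head, 62 mm above the jaws' feet, 18 below the head's top, 28 above the crown (30 mm wide in x, 5 thick) that carries the jaws. z up.
- holder_seat (a point): The point of the holder that lies on the tube's axis once it is home: 44 mm below holder_grip, 18 mm above the jaws' feet, 11 mm below the crown's flat underside. Same axes; y must lie along the tube. Home, the crown rests on the tube; the holder grips by itself, slides along the tube against 2 to 6 N of rubbing and needs 8 N or more to pull off.
- holder_end (a point): The middle of the holder's left (+y) end, 30 mm along its y from holder_seat. The flat ends of crown and head lie in this plane; the jaws stop 5 mm short of it.
- jaw_front (a joint): Front jaw's spring hinge at the crown (rad): 0 shut, about 0.02 home on the tube (up to 0.05 if off-centre), 0.1 at its widest. Jaws at rest: 27 mm apart inside at the feet (33 over all), 17 between rounded noses 6.6 mm below holder_seat. Pressed squarely, they spread from 14 mm above home, the push peaks at 5 to 15 N at 9 to 12 mm, drops, turns to a pull from 6 mm on, and climbs steeply at home.
- jaw_back (a joint): The same for the back jaw.
- rack: The file sorter: grey steel rack, 424 mm long (y, +y left), 235 deep (x), fixed. Origin at table level under its centre. Its level front tube (bright steel, 22 mm diameter, 400 long) lies along y at x = -100 mm; its axis is clamped in slotted end cheeks at 66 to 74 mm above the table, differing each time: feel for it. Cheeks reach 98 mm up. A fitted holder sits at y 120 to 180 mm.
- divider_face (a point): Middle of the flat right-hand (-y) face of the divider's front block, 70 mm above the table, at the tube. The block is blue, 40 (x) x 24 (y) x 44 mm high, slotted for the tube, and carries a blue plate across the sorter that rises to 200 mm at the back. The divider stays put by friction against 8 N; more shoves it along. At least 125 mm of bare tube to its right. Axes as rack.
- binder_a: Grey binder, 150 x 36 x 205 mm, standing loose in the left end of the sorter. Origin under its centre.
- binder_b: Blue binder, 150 x 36 x 205 mm, standing loose beside the grey one at the far left. Origin under its centre.
- stapler: Blue and black stapler, 150 x 36 x 57 mm, loose on the table. Origin under its centre, x along its length.
- mug: White mug, 82 mm wide, 95 mm high, loose on the table. Origin under its centre, handle to +y.
- pen_pot: Dark square pen pot, 80 x 80 x 100 mm with pens up to 145 mm high, loose. Origin under its centre.
- tape_dispenser: Black tape dispenser, 150 x 60 x 85 mm, loose. Origin under its centre, x along its length.
- hole_punch: Black and grey hole punch, 110 x 100 x 72 mm, loose. Origin under its centre.
Not all that is in view belongs to the job. Leave any green, orange or pink look-alike of the part that bears holder_grip alone.

How it is judged:
By the outcome, as a careful person would: the job done as asked, in the order asked, and still so for the second after the job is handed in, with the robot touching nothing.
It also fails if it takes over 70 s, if anything falls off the work surface, if the arm or the gripper's body presses on something with over 40 N, if the wrist force passes 120 N, or if a joint passes its speed limit or range.

## Working session

There is one attempt and no reset: what is moved stays moved. The work goes in short steps, Python scripts to look and compute and a tool call to move; the robot and the scene stay as the last step left them, time stands still between calls to the robot, and variables do not carry over. Pictures are saved under pics/ and viewed, and the job is handed in when it is done.

Besides the shell and the picture viewer there is one more tool, called after "Request:" as a command line: name --argument value ..., lists and objects as JSON in quotes. apply_moves: Moves the arm, as the interface text tells. Its arguments: {"type":"object","properties":{"motion":{"type":"array","items":{"type":"object","properties":{"turn":{"type":"array","items":{"type":"number"}},"xyz":{"type":"array","items":{"type":"number"}},"gripper":{"type":"number"}}}},"newtons":{"type":"number"}},"required":["motion"]}

```bash
mkdir -p pics; python3 - <<'E'
from workcell import r, grab_frame, camera_params, nets
import cv2
s=r.get_state(); print({k:s[k] for k in s}); print(r.hold_point_z)
for n in ["scene","top","wrist"]:
    f=grab_frame(n); cv2.imwrite(f"pics/a_{n}.png",f[:,:,::-1]); print(n,camera_params(n))
for n in ["scene","top"]:
  for q in ["holder_grip","holder_seat","divider_face","rack"]:
    print(n,q,[(x["location"],x["p"]) for x in nets.search_frame(n,q)])
E
```

```text
{'time': 0.0, 'qpos': array([ 1.04499446e+00,  1.50972936e-01,  1.43800749e+00, -6.23653395e-06,
        1.55377742e+00, -1.33997537e-01]), 'joint_velocities': array([ 0.00032963, -0.00020818,  0.00038657, -0.00183109, -0.00034959,
        0.00053215]), 'effort': array([ 7.31512264e-04, -7.13053823e+01, -5.70877790e+01, -1.72822306e-04,
        8.39134416e-03, -6.76454988e-05]), 'position': array([0.21946865, 0.53121664, 0.23069461]), 'ee_rot': array([-1.85780722e-04,  1.94651437e-01,  9.80872305e-01, -5.52187920e-04]), 'ft_force': array([0.32628282, 0.23210403, 0.75789137]), 'wrist_torque': array([ 0.00089959, -0.04118832, -0.0035811 ]), 'finger_gap': 1.0016070675117386}
0.0187
scene {'fx': 387.89203530659046, 'fy': 387.89203530659046, 'cx': 255.1232999620256, 'cy': 194.89120693705803, 'xyz': array([ 1.23994231, -0.61202412,  0.68610028]), 'rotation': array([-0.43907772,  0.79233018,  0.372657  , -0.2013713 ])}
top {'fx': 364.57401405330967, 'fy': 364.57401405330967, 'cx': 256.9074490585924, 'cy': 184.05312899731697, 'xyz': array([0.47304846, 0.00793609, 1.10034434]), 'rotation': ar
[... 988 characters left out ...]
er_face [([0.6052, 0.2622, 0.115], 0.55)]
scene rack [([0.6256, 0.1969, 0.0792], 0.97)]
top holder_grip [([0.3919, -0.2157, 0.0497], 0.71), ([0.4338, -0.3132, 0.0538], 0.65), ([0.3756, -0.4415, 0.0636], 0.6), ([0.6115, -0.2422, 0.054], 0.58), ([0.515, -0.1891, 0.0461], 0.53), ([0.529, -0.2937, 0.0325], 0.48)]
top holder_seat [([0.5176, -0.1917, 0.0457], 0.72), ([0.4386, -0.3138, 0.048], 0.68), ([0.6193, -0.2451, 0.0505], 0.58), ([0.3908, -0.2107, 0.0502], 0.55), ([0.5301, -0.2991, 0.0374], 0.54)]
top divider_face [([0.591, 0.2626, 0.1131], 0.79), ([0.6223, -0.4432, 0.0428], 0.62), ([0.5796, 0.1767, 0.0222], 0.59)]
top rack [([0.5798, 0.1797, 0.0243], 0.61), ([0.5296, -0.2962, 0.0371], 0.55)]
```

View pics/a_scene.png

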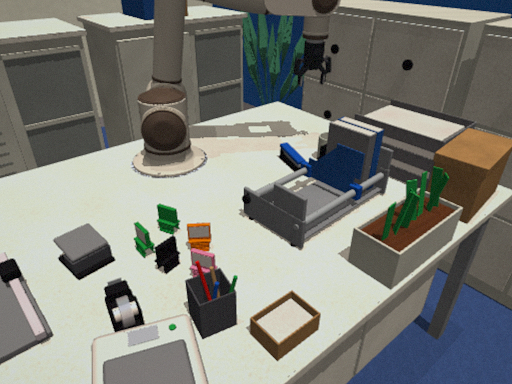

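View pics/a_top.png

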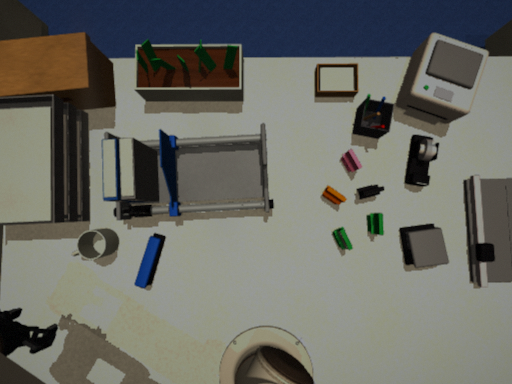

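View pics/a_wrist.png

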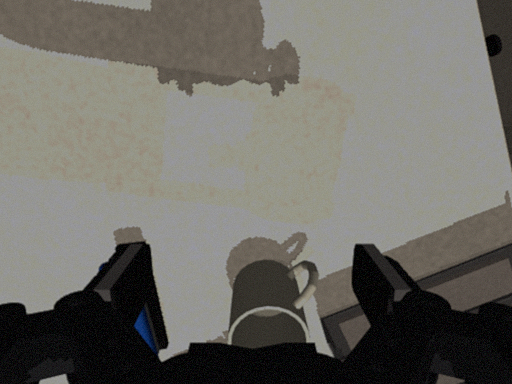

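```bash
cat > h.py <<'E'
import numpy as np, cv2
from scipy.spatial.transform import Rotation as R
from workcell import r, grab_frame, camera_params, nets
def Rq(q): return R.from_quat([q[1],q[2],q[3],q[0]])
def campose(n,s=None):
    c=camera_params(n)
    if n!="wrist": return c,Rq(c["rotation"]).as_matrix(),np.array(c["xyz"])
    s=s or r.get_state(); Rt=Rq(s["ee_rot"]).as_matrix(); T=c["T_tool_cam"]
    return c,Rt@T[:3,:3],s["position"]+Rt@T[:3,3]
def back(n,uv,z,s=None):
    c,Rc,t=campose(n,s); uv=np.atleast_2d(uv).astype(float)
    d=np.c_[(uv[:,0]-c["cx"])/c["fx"],(uv[:,1]-c["cy"])/c["fy"],np.ones(len(uv))]@Rc.T
    return t+d*((z-t[2])/d[:,2])[:,None]
def proj(n,P,s=None):
    c,Rc,t=campose(n,s); p=(np.atleast_2d(P)-t)@Rc
    return np.c_[p[:,0]/p[:,2]*c["fx"]+c["cx"],p[:,1]/p[:,2]*c["fy"]+c["cy"]]
def rel(pos,Rt,s=None):
    # shift & rotvec (deg), tool axes, from present pose
    s=s or r.get_state(); R0=Rq(s["ee_rot"])
    return np.round(R0.inv().apply(np.array(pos)-s["position"]),4), np.round((R0.inv()*Rt).as_rotvec(degrees=True),2)
def down(psi): # tool down; jaw (tool y) direction angle psi (deg) in world xy
    a=np.radians(psi); y=np.array([np.cos(a),np.sin(a),0]); z=np.array([0,0,-1.]); x=np.cross(y,z)
    return R.from_matrix(np.c_[x,y,z])
def save(f,name,box=None,k=1):
    if box: f=f[box[1]:box[3],box[0]:box[2]]
    cv2.imwrite("pics/"+name,cv2.resize(f[:,:,::-1],None,fx=k,fy=k,interpolation=cv2.INTER_CUBIC))
E
python3 - <<'E'
from h import *
a=cv2.imread("pics/a_top.png"); b=cv2.imread("pics/a_scene.png")
cv2.imwrite("pics/b1.png",cv2.resize(a[110:230,90:290],None,fx=4,fy=4,interpolation=cv2.INTER_CUBIC))
cv2.imwrite("pics/b2.png",cv2.resize(np.hstack([a[150:250,320:420],b[200:300,120:220]]),None,fx=4,fy=4,interpolation=cv2.INTER_CUBIC))
s=r.get_state()
Rt=Rq(s["ee_rot"]).as_matrix(); print(Rt.round(3))
print(back("top",[[370,191]],.07),back("scene",[[167,253]],.045))
E
```

```text
[[-0.924  0.382 -0.   ]
 [ 0.382  0.924 -0.   ]
 [ 0.    -0.    -1.   ]]
[[ 0.52862777 -0.29363796  0.07      ]] [[ 0.53283003 -0.30117094  0.045     ]]
```

View pics/b1.png

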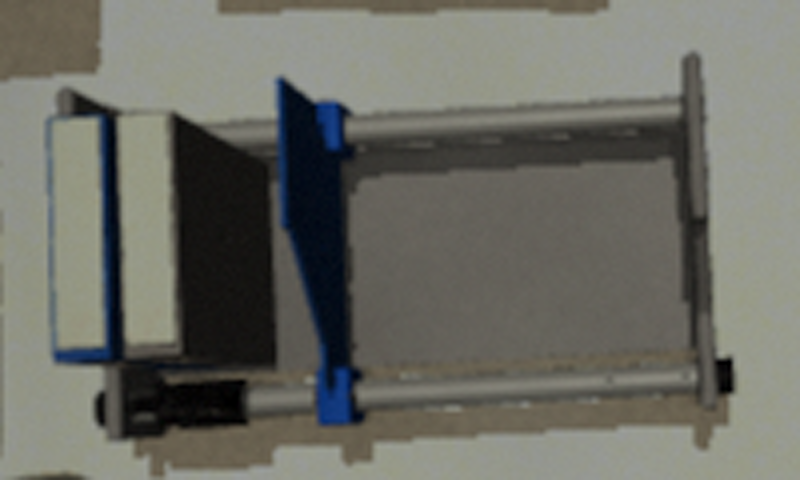

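View pics/b2.png

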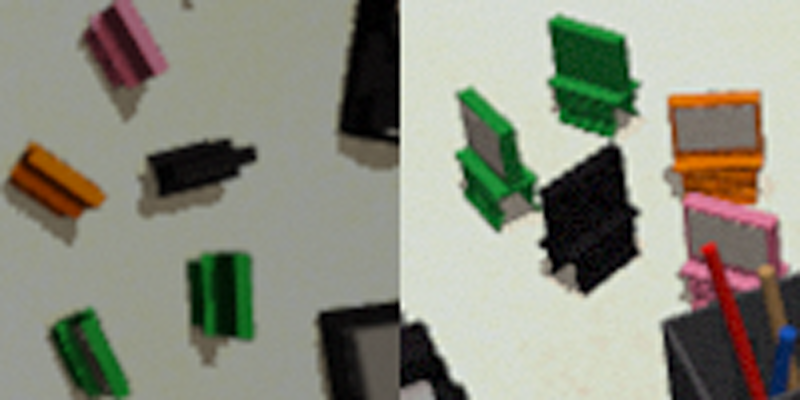

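```bash
python3 - <<'E'
from h import *
print(rel([0.52,-0.36,0.22],down(0)))
print(back("top",[[152.5,210],[265,204.5],[180,206.5]],.07))
p=lambda x,y:(320+x/4,150+y/4)
print("holder ends top crown left/right", back("top",[p(150,172),p(238,155)],.034), "head", back("top",[p(170,165),p(255,153)],.08))
E
```

```text
(array([-0.618 , -0.7091,  0.0113]), array([-0.  ,  0.  , 67.55]))
[[0.47394435 0.32051863 0.07      ]
 [0.49010686 0.00193349 0.07      ]
 [0.48399554 0.24251705 0.07      ]]
holder ends top crown left/right [[ 0.52468588 -0.2678023   0.034     ]
 [ 0.53717092 -0.3318573   0.034     ]] head [[ 0.52736313 -0.26987994  0.08      ]
 [ 0.53581546 -0.32901724  0.08      ]]
```

Request:
apply_moves --motion '[{"turn": [0,0,67.5],"xyz": [-0.618,-0.709,0.011]},{"turn": [0,0,67.5],"xyz": [-0.618,-0.709,0.011]},{"turn": [0,0,67.5],"xyz": [-0.618,-0.709,0.011]},{"turn": [0,0,67.5],"xyz": [-0.618,-0.709,0.011]},{"turn": [0,0,67.5],"xyz": [-0.618,-0.709,0.011]},{"turn": [0,0,67.5],"xyz": [-0.618,-0.709,0.011]},{"turn": [0,0,67.5],"xyz": [-0.618,-0.709,0.011]},{"turn": [0,0,67.5],"xyz": [-0.618,-0.709,0.011]}]'

```text
validation failed for argument at $.mo...
```

```bash
python3 - <<'E'
from h import *
print(rel([0.52,-0.36,0.22],down(0)))
E
```

```text
(array([-0.618 , -0.7091,  0.0113]), array([-0.  ,  0.  , 67.55]))
```

Request:
apply_moves --motion '[{"turn": [0,0,67.5],"xyz": [-0.618,-0.709,0.011],"gripper": 1},{"turn": [0,0,67.5],"xyz": [-0.618,-0.709,0.011],"gripper": 1},{"turn": [0,0,67.5],"xyz": [-0.618,-0.709,0.011],"gripper": 1},{"turn": [0,0,67.5],"xyz": [-0.618,-0.709,0.011],"gripper": 1},{"turn": [0,0,67.5],"xyz": [-0.618,-0.709,0.011],"gripper": 1},{"turn": [0,0,67.5],"xyz": [-0.618,-0.709,0.011],"gripper": 1},{"turn": [0,0,67.5],"xyz": [-0.618,-0.709,0.011],"gripper": 1},{"turn": [0,0,67.5],"xyz": [-0.618,-0.709,0.011],"gripper": 1}]'

```text
time: 1.35
position: [0.3473, 0.1509, 0.2269]
ee_rot: [0.0, 0.708, 0.706, 0.0]
ft_force: [1.7, 0.3, 0.1]
finger_gap: 0.999
```

```bash
python3 - <<'E'
from h import *
print(rel([0.52,-0.36,0.22],down(0)))
E
```

```text
(array([-0.5102,  0.1747,  0.007 ]), array([ 0.06, -0.01, -0.23]))
```

Request:
apply_moves --motion '[{"turn": [0,0,0],"xyz": [-0.51,0.175,0.007],"gripper": 1},{"turn": [0,0,0],"xyz": [-0.51,0.175,0.007],"gripper": 1},{"turn": [0,0,0],"xyz": [-0.51,0.175,0.007],"gripper": 1},{"turn": [0,0,0],"xyz": [-0.51,0.175,0.007],"gripper": 1},{"turn": [0,0,0],"xyz": [-0.51,0.175,0.007],"gripper": 1},{"turn": [0,0,0],"xyz": [-0.51,0.175,0.007],"gripper": 1},{"turn": [0,0,0],"xyz": [-0.51,0.175,0.007],"gripper": 1},{"turn": [0,0,0],"xyz": [-0.51,0.175,0.007],"gripper": 1}]'

```text
time: 2.15
position: [0.4779, -0.2276, 0.2215]
ee_rot: [0.0, 0.707, 0.708, 0.0]
ft_force: [0.6, 0.9, -0.1]
finger_gap: 1.0
```

```bash
python3 - <<'E'
from h import *
print(rel([0.52,-0.36,0.22],down(0)))
E
```

```text
(array([-0.1324,  0.0419,  0.0016]), array([0.02, 0.01, 0.07]))
```

Request:
apply_moves --motion '[{"turn": [0,0,0],"xyz": [-0.13,0.042,0.002],"gripper": 1},{"turn": [0,0,0],"xyz": [-0.13,0.042,0.002],"gripper": 1},{"turn": [0,0,0],"xyz": [-0.13,0.042,0.002],"gripper": 1},{"turn": [0,0,0],"xyz": [-0.13,0.042,0.002],"gripper": 1},{"turn": [0,0,0],"xyz": [-0.13,0.042,0.002],"gripper": 1}]'

```text
time: 2.65
position: [0.5197, -0.3557, 0.2187]
ee_rot: [-0.001, 0.707, 0.707, -0.0]
ft_force: [-0.5, 1.1, 0.7]
finger_gap: 0.999
```

```bash
python3 - <<'E'
from h import *
s=r.get_state(); f=grab_frame("wrist"); save(f,"c_wrist.png"); print(s["position"],s["ft_force"]); np.save("c_state.npy",s,allow_pickle=True)
for q in ["holder_grip","holder_seat","holder_end"]: print(q,[(x["location"],x["p"]) for x in nets.search_frame("wrist",q)])
E
```

```text
[ 0.51973572 -0.35570082  0.21871948] [-0.48491761  1.1293614   0.6924681 ]
holder_grip [([0.528, -0.2952, 0.0766], 0.98), ([0.439, -0.3142, 0.0612], 0.81), ([0.6132, -0.2524, 0.0602], 0.72), ([0.5132, -0.2177, 0.033], 0.68)]
holder_seat [([0.6151, -0.2526, 0.061], 0.83), ([0.4401, -0.3129, 0.0607], 0.81), ([0.5255, -0.2996, 0.0829], 0.74), ([0.398, -0.2268, 0.0503], 0.69)]
holder_end [([0.534, -0.2993, 0.0753], 0.91), ([0.6133, -0.2471, 0.058], 0.89), ([0.515, -0.2184, 0.0383], 0.8), ([0.44, -0.3138, 0.062], 0.64)]
```

View pics/c_wrist.png

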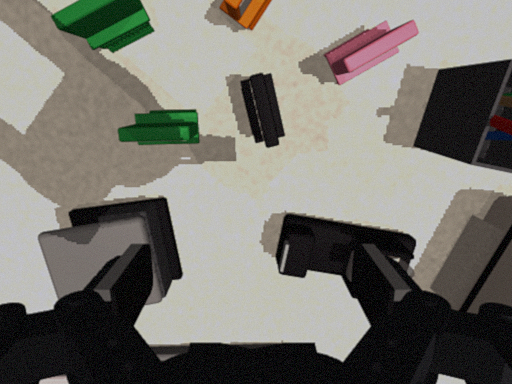

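```bash
python3 - <<'E'
from h import *
a=cv2.imread("pics/c_wrist.png"); a=cv2.convertScaleAbs(a[60:160,210:310],alpha=2.0,beta=30)
cv2.imwrite("pics/c2.png",cv2.resize(a,None,fx=6,fy=6,interpolation=cv2.INTER_CUBIC))
E
```

```text
(no output)
```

View pics/c2.png

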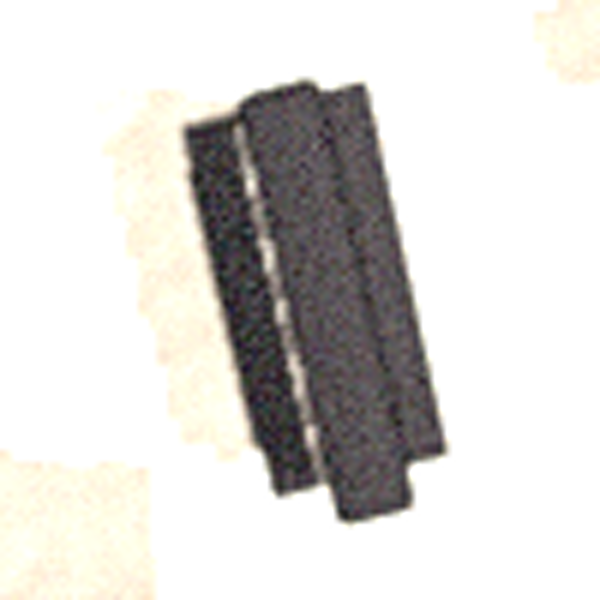

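```bash
python3 - <<'E'
from h import *
s=np.load("c_state.npy",allow_pickle=True).item()
p=lambda l:[(210+x/6,60+y/6) for x,y in l]
h=back("wrist",p([(245,110),(318,90),(342,520),(409,500)]),.08,s); c=back("wrist",p([(187,127),(365,88),(280,493),(443,452)]),.034,s)
for q in (h,c):
  print(q.round(4)); m=q.mean(0); a=(q[0]+q[1]-q[2]-q[3])/2; w=(q[1]+q[3]-q[0]-q[2])/2
  print("mid",m.round(4),"len",np.linalg.norm(a),"wid",np.linalg.norm(w),"yaw",np.degrees(np.arctan2(-a[0],a[1])))
E
```

```text
[[ 0.519  -0.2751  0.08  ]
 [ 0.5286 -0.2726  0.08  ]
 [ 0.5326 -0.3297  0.08  ]
 [ 0.5419 -0.3269  0.08  ]]
mid [ 0.5305 -0.3011  0.08  ] len 0.05604766601125853 wid 0.009860938513909897 yaw 13.863456340547195
[[ 0.5098 -0.2757  0.034 ]
 [ 0.5373 -0.2699  0.034 ]
 [ 0.5245 -0.3322  0.034 ]
 [ 0.5508 -0.3256  0.034 ]]
mid [ 0.5306 -0.3008  0.034 ] len 0.057861625461480236 wid 0.027570488103994352 yaw 14.091433285442953
```

```bash
python3 - <<'E'
from h import *
print(rel([0.5305,-0.301,0.12],down(14)),rel([0.5305,-0.301,0.0433],down(14)))
E
```

```text
(array([0.0533, 0.0107, 0.1   ]), array([  0.02,   0.03, -13.85])) (array([0.0534, 0.0106, 0.1767]), array([  0.02,   0.03, -13.85]))
```

Request:
apply_moves --motion '[{"turn": [0,0,-13.9],"xyz": [0.0533,0.0107,0.06],"gripper": 0.45},{"turn": [0,0,-13.9],"xyz": [0.0533,0.0107,0.09],"gripper": 0.45},{"turn": [0,0,-13.9],"xyz": [0.0533,0.0107,0.1],"gripper": 0.45},{"turn": [0,0,-13.9],"xyz": [0.0533,0.0107,0.1],"gripper": 0.45}]'

```text
time: 3.25
position: [0.5297, -0.2999, 0.1175]
ee_rot: [-0.002, 0.615, 0.788, -0.0]
ft_force: [-0.7, 0.7, 0.3]
finger_gap: 0.447
```

```bash
python3 - <<'E'
from h import *
print(rel([0.5305,-0.301,0.0433],down(14)))
s=r.get_state(); print(s["time"],s["finger_gap"],s["ft_force"]); f=grab_frame("wrist"); save(f,"d.png")
E
```

```text
(array([-0.0015,  0.0006,  0.0742]), array([-0.13, -0.16,  0.09]))
3.25 0.447442913402277 [-0.70962801  0.66134921  0.33504357]
```

View pics/d.png

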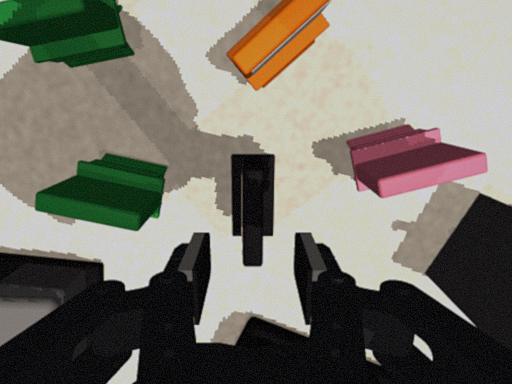

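Request:
apply_moves --motion '[{"turn": [0,0,0],"xyz": [-0.001,0,0.035],"gripper": 0.45},{"turn": [0,0,0],"xyz": [-0.001,0,0.06],"gripper": 0.45},{"turn": [0,0,0],"xyz": [-0.001,0,0.074],"gripper": 0.45},{"turn": [0,0,0],"xyz": [-0.001,0,0.074],"gripper": 0.45},{"turn": [0,0,0],"xyz": [-0.001,0,0.074],"gripper": 0.1},{"turn": [0,0,0],"xyz": [-0.001,0,0.074],"gripper": 0},{"turn": [0,0,0],"xyz": [-0.001,0,0.074],"gripper": 0},{"turn": [0,0,0],"xyz": [-0.001,0,0.074],"gripper": 0}]' --newtons 60

```text
time: 4.1
position: [0.5315, -0.3036, 0.0472]
ee_rot: [0.001, 0.616, 0.788, -0.0]
ft_force: [-0.0, -0.9, 7.8]
finger_gap: 0.134
```

```bash
python3 - <<'E'
from h import *
s=r.get_state(); print(s["time"],s["position"],s["finger_gap"],s["ft_force"],s["wrist_torque"]); f=grab_frame("wrist"); save(f,"e.png")
np.save("e_state.npy",s,allow_pickle=True)
E
```

```text
4.1 [ 0.53149997 -0.3035663   0.04722599] 0.13397512769427006 [-0.01098003 -0.93210671  7.81105133] [-0.05762148  0.07565697  0.01848558]
```

View pics/e.png

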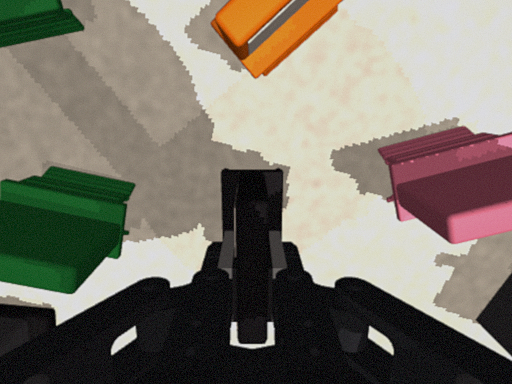

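```bash
python3 - <<'E'
from h import *
s=np.load("e_state.npy",allow_pickle=True).item()
# predicted head corners given camera estimate
a=np.radians(14);X=np.array([np.cos(a),np.sin(a),0]);Y=np.array([-np.sin(a),np.cos(a),0])
for off in (-2,0,2,4):
  c=s["position"]*[1,1,0]+Y*off/1000
  print(off,proj("wrist",[c+sx*.006*X+sy*.03*Y+[0,0,.08] for sx in(-1,1) for sy in (-1,1)],s).round(1).tolist())
print(rel([0.484,0.13,0.22],down(2.9)))
E
python3 - <<'E'
import cv2
a=cv2.imread("pics/e.png"); a=cv2.convertScaleAbs(a[150:360,190:320],alpha=2.5,beta=30)
cv2.imwrite("pics/e2.png",cv2.resize(a,None,fx=2.8,fy=2.8,interpolation=cv2.INTER_CUBIC))
b=cv2.imread("pics/a_scene.png")[110:245,230:400]
cv2.imwrite("pics/e3.png",cv2.resize(b,None,fx=4,fy=4,interpolation=cv2.INTER_CUBIC))
E
```

```text
-2 [[236.9, 357.0], [234.8, 215.1], [267.1, 356.9], [269.3, 215.1]]
0 [[236.8, 352.8], [234.7, 209.6], [267.1, 352.8], [269.3, 209.6]]
2 [[236.8, 348.6], [234.6, 204.2], [267.2, 348.6], [269.4, 204.2]]
4 [[236.7, 344.4], [234.6, 198.6], [267.3, 344.4], [269.5, 198.6]]
(array([ 0.4318,  0.0591, -0.1737]), array([ 0.1 ,  0.12, 11.09]))
```

View pics/e2.png

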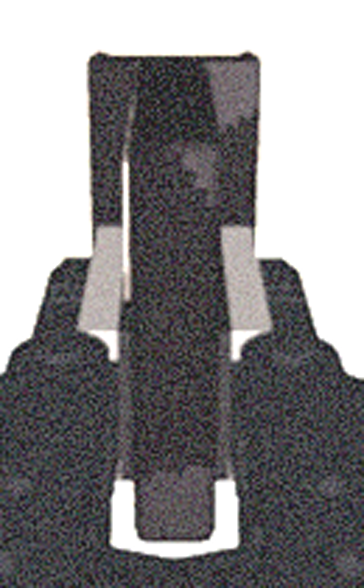

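View pics/e3.png

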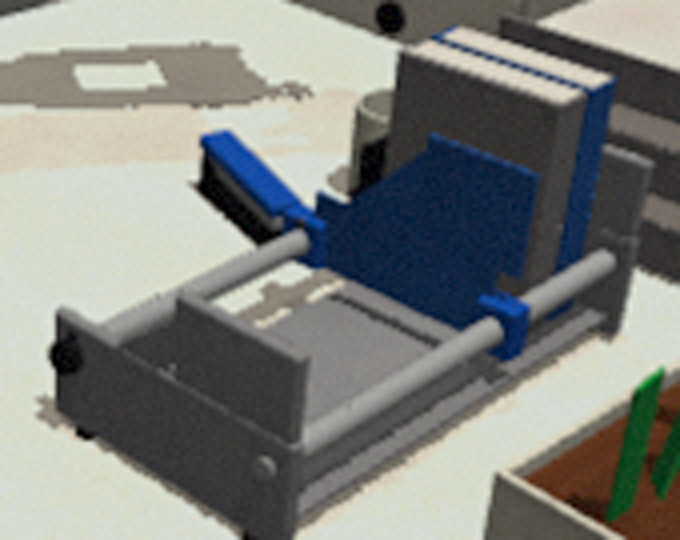

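Request:
apply_moves --motion '[{"turn": [0,0,0],"xyz": [0,0,-0.03],"gripper": 0},{"turn": [0,0,0],"xyz": [0,0,-0.08],"gripper": 0},{"turn": [0,0,0],"xyz": [0,0,-0.13],"gripper": 0},{"turn": [0,0,3],"xyz": [0.02,0.003,-0.17],"gripper": 0},{"turn": [0,0,6],"xyz": [0.06,0.008,-0.174],"gripper": 0},{"turn": [0,0,11.1],"xyz": [0.432,0.059,-0.174],"gripper": 0},{"turn": [0,0,11.1],"xyz": [0.432,0.059,-0.174],"gripper": 0},{"turn": [0,0,11.1],"xyz": [0.432,0.059,-0.174],"gripper": 0}]'

```text
time: 4.95
position: [0.5073, -0.092, 0.2204]
ee_rot: [0.001, 0.689, 0.724, 0.0]
ft_force: [2.2, 0.8, -0.6]
finger_gap: 0.132
```

```bash
python3 - <<'E'
from h import *
print(rel([0.484,0.13,0.22],down(2.9)))
s=r.get_state(); print(s["finger_gap"],s["ft_force"])
E
```

```text
(array([ 2.229e-01, -1.220e-02,  2.000e-04]), array([ 0.08,  0.03, -0.05]))
0.13154262706299766 [ 2.20263803  0.80375219 -0.64007786]
```

Request:
apply_moves --motion '[{"turn": [0,0,0],"xyz": [0.22,-0.012,0],"gripper": 0},{"turn": [0,0,0],"xyz": [0.22,-0.012,0],"gripper": 0},{"turn": [0,0,0],"xyz": [0.22,-0.012,0],"gripper": 0},{"turn": [0,0,0],"xyz": [0.22,-0.012,0],"gripper": 0},{"turn": [0,0,0],"xyz": [0.22,-0.012,0],"gripper": 0},{"turn": [0,0,0],"xyz": [0.22,-0.012,0],"gripper": 0},{"turn": [0,0,0],"xyz": [0.22,-0.012,0],"gripper": 0},{"turn": [0,0,0],"xyz": [0.22,-0.012,0],"gripper": 0}]'

```text
time: 5.75
position: [0.4849, 0.1247, 0.2198]
ee_rot: [0.0, 0.689, 0.724, 0.0]
ft_force: [0.8, -0.3, -0.9]
finger_gap: 0.129
```

```bash
python3 - <<'E'
from h import *
s=r.get_state(); f=grab_frame("wrist"); save(f,"f.png"); np.save("f_state.npy",s,allow_pickle=True)
f=grab_frame("scene"); save(f,"f_s.png",(180,80,420,260),3);f=grab_frame("top"); save(f,"f_t.png",(90,100,300,230),3)
print(s["time"],s["position"],s["ft_force"],s["wrist_torque"],s["finger_gap"])
print([(x["location"],x["p"]) for x in nets.search_frame("wrist","divider_face")])
E
```

```text
5.75 [0.4849161  0.12465376 0.21978304] [ 0.81105585 -0.33167035 -0.91974446] [-0.01387679 -0.04208679  0.02471246] 0.12850439240933959
[([0.564, 0.2599, 0.0891], 0.92)]
```

View pics/f.png

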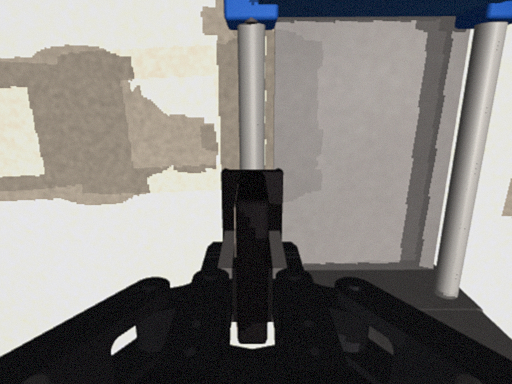

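View pics/f_s.png

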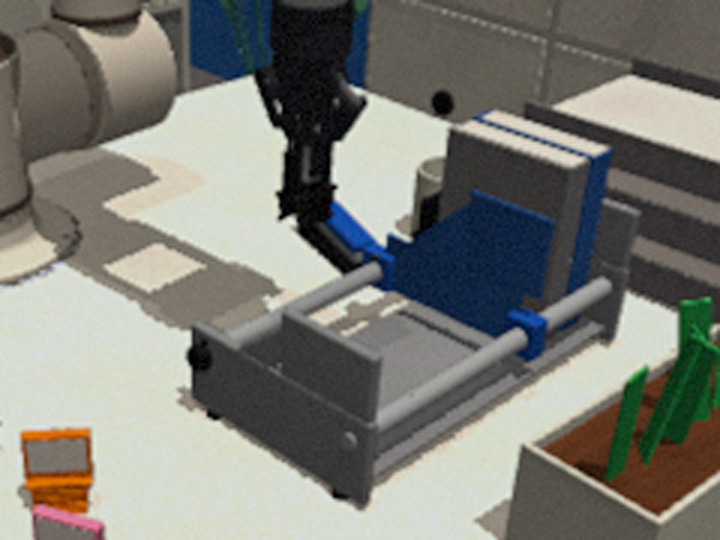

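```bash
python3 - <<'E'
from h import *
s=np.load("f_state.npy",allow_pickle=True).item()
im=cv2.imread("pics/f.png"); hsv=cv2.cvtColor(im,cv2.COLOR_BGR2HSV)
g=cv2.GaussianBlur(cv2.cvtColor(im,cv2.COLOR_BGR2GRAY).astype(float),(0,0),1)
for v in (40,80,120,150): print(v,g[v,228:278].astype(int).tolist())
a=cv2.convertScaleAbs(im[0:180,190:320],alpha=1.8,beta=10)
cv2.imwrite("pics/f2.png",cv2.resize(a,None,fx=3.3,fy=3.3,interpolation=cv2.INTER_CUBIC))
E
```

```text
40 [153, 146, 143, 140, 136, 133, 132, 132, 124, 107, 94, 96, 106, 116, 124, 132, 139, 146, 153, 160, 168, 177, 186, 192, 195, 193, 188, 181, 173, 165, 160, 156, 151, 145, 139, 137, 152, 176, 175, 155, 142, 141, 143, 145, 145, 142, 138, 139, 143, 145]
80 [138, 138, 139, 138, 138, 138, 137, 137, 136, 127, 109, 96, 99, 111, 121, 129, 137, 144, 150, 156, 164, 174, 185, 193, 198, 198, 194, 185, 175, 166, 159, 155, 151, 146, 138, 129, 126, 131, 139, 143, 143, 143, 142, 141, 140, 139, 138, 142, 147, 150]
120 [147, 147, 147, 147, 148, 148, 148, 146, 143, 135, 117, 99, 96, 105, 116, 125, 134, 141, 148, 154, 160, 169, 179, 188, 195, 197, 194, 187, 177, 168, 160, 155, 151, 145, 139, 143, 157, 159, 150, 143, 141, 142, 142, 142, 139, 138, 142, 148, 151, 151]
150 [141, 142, 143, 144, 144, 144, 143, 143, 143, 142, 134, 114, 99, 101, 111, 122, 131, 139, 146, 153, 159, 166, 174, 183, 189, 192, 192, 185, 176, 168, 161, 155, 150, 144, 138, 140, 152, 156, 150, 144, 141, 139, 138, 136, 134, 134, 140, 147, 149, 148]
```

View pics/f2.png

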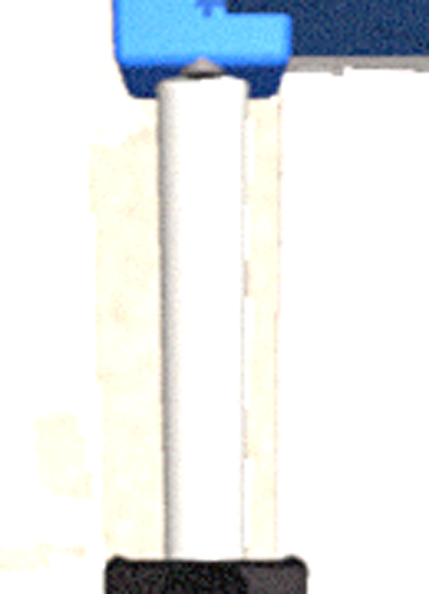

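```bash
python3 - <<'E'
from h import *
s=np.load("f_state.npy",allow_pickle=True).item()
t=back("wrist",[[250.4,40],[250.6,80],[250.7,120],[250.9,150]],.07,s); print(t.round(4))
d=t[0]-t[-1]; print("yaw",np.degrees(np.arctan2(-d[0],d[1])))
for w in ((236.8,264),(239,262.8)):
  e=back("wrist",[[w[0],40 if w[0]<238 else 150],[w[1],40 if w[0]<238 else 150]],.07,s); print("width",np.linalg.norm(e[1]-e[0]))
print("top edge",back("wrist",[[250,18.5]],.092,s),"bot",back("wrist",[[250,29.4]],.048,s))
psi=Rq(s["ee_rot"]).as_matrix(); print(psi.round(4), np.degrees(np.arctan2(psi[1,1],psi[0,1])))
# held holder in view: crown far end corners
Y=psi[:,0];X=psi[:,1]
for off in (2,3,4,5):
  print(off,proj("wrist",[s["position"]+Y*(.03+off/1000)+sx*.015*X+[0,0,.034-.0472] for sx in(-1,1)],s).round(1).tolist(), proj("wrist",[s["position"]+Y*(-.03+off/1000)+sx*.006*X+[0,0,.08-.0472] for sx in(-1,1)],s).round(1).tolist())
im=cv2.imread("pics/f.png"); a=cv2.convertScaleAbs(im[155:360,190:320],alpha=3,beta=20)
cv2.imwrite("pics/f3.png",cv2.resize(a,None,fx=2.8,fy=2.8,interpolation=cv2.INTER_CUBIC))
E
```

```text
[[0.4785 0.2346 0.07  ]
 [0.4802 0.2041 0.07  ]
 [0.4818 0.1716 0.07  ]
 [0.4833 0.1458 0.07  ]]
yaw 3.082079459592901
width 0.021850728597696784
width 0.02084752255274504
top edge [[0.47773445 0.24593959 0.092     ]] bot [[0.47752492 0.24605124 0.048     ]]
[[-4.980e-02  9.988e-01  5.000e-04]
 [ 9.988e-01  4.980e-02 -3.000e-04]
 [-3.000e-04  5.000e-04 -1.000e+00]] 2.852453249130217
2 [[220.0, 173.6], [283.0, 173.6]] [[236.2, 348.7], [266.7, 348.7]]
3 [[220.0, 171.5], [283.0, 171.5]] [[236.2, 346.6], [266.7, 346.6]]
4 [[219.9, 169.5], [283.1, 169.5]] [[236.2, 344.4], [266.8, 344.4]]
5 [[219.9, 167.4], [283.1, 167.4]] [[236.1, 342.3], [266.8, 342.3]]
```

View pics/f3.png

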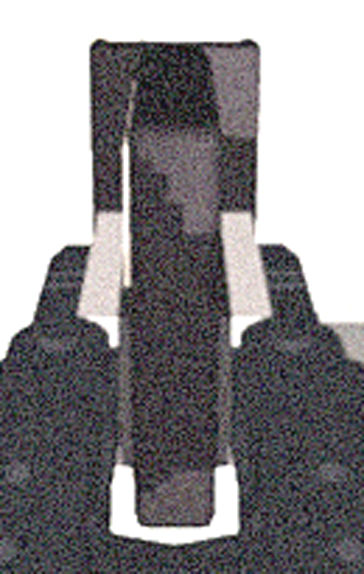

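View pics/f_t.png

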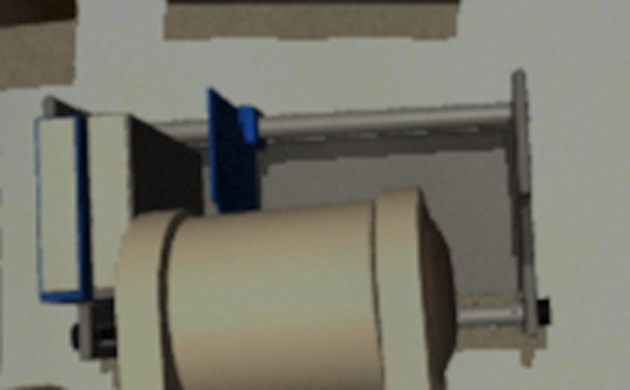

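```bash
python3 - <<'E'
from h import *
print(rel([0.4812,0.185,0.135],down(3.0)))
E
```

```text
(array([ 0.0605, -0.0007,  0.0845]), array([ 0.  ,  0.01, -0.18]))
```

Request:
apply_moves --motion '[{"turn": [0,0,-0.2],"xyz": [0.03,-0.0007,0.02],"gripper": 0},{"turn": [0,0,-0.2],"xyz": [0.055,-0.0007,0.05],"gripper": 0},{"turn": [0,0,-0.2],"xyz": [0.0605,-0.0007,0.075],"gripper": 0},{"turn": [0,0,-0.2],"xyz": [0.0605,-0.0007,0.0845],"gripper": 0},{"turn": [0,0,-0.2],"xyz": [0.0605,-0.0007,0.0845],"gripper": 0},{"turn": [0,0,-0.2],"xyz": [0.0605,-0.0007,0.0845],"gripper": 0},{"turn": [0,0,-0.2],"xyz": [0.0605,-0.0007,0.0845],"gripper": 0}]'

```text
time: 6.65
position: [0.4817, 0.1854, 0.1363]
ee_rot: [0.001, 0.688, 0.726, 0.001]
ft_force: [0.1, 0.1, -0.2]
finger_gap: 0.132
```

```bash
python3 - <<'E'
from h import *
s=r.get_state(); f=grab_frame("wrist"); save(f,"g.png"); np.save("g_state.npy",s,allow_pickle=True)
f=grab_frame("scene"); save(f,"g_s.png",(230,100,390,220),4)
print(s["time"],s["position"],s["ft_force"],s["wrist_torque"],rel([0.4812,0.185,0.135],down(3.0),s))
E
```

```text
6.65 [0.48171863 0.18538174 0.13633301] [ 0.08889789  0.05624762 -0.24912884] [-0.02177465 -0.026823    0.00561786] (array([-0.0004, -0.0005,  0.0013]), array([ 0.11, -0.01,  0.05]))
```

View pics/g.png

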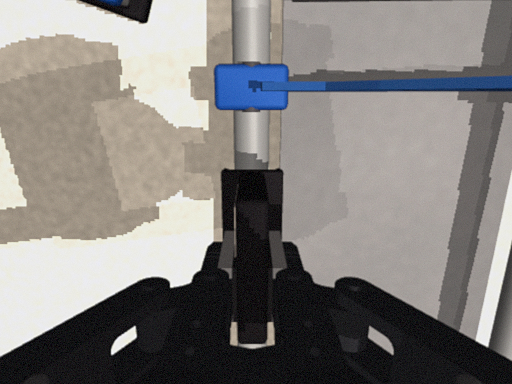

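View pics/g_s.png

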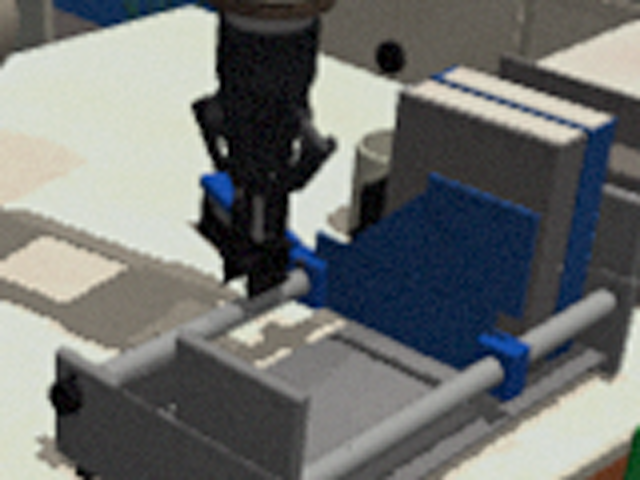

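```bash
python3 - <<'E'
from h import *
s=np.load("g_state.npy",allow_pickle=True).item()
im=cv2.imread("pics/g.png"); g=cv2.GaussianBlur(cv2.cvtColor(im,cv2.COLOR_BGR2GRAY).astype(float),(0,0),.8)
for v in (20,40,125,145): print(v,g[v,226:280].astype(int).tolist())
print(g[200,212:292].astype(int).tolist())
print("div",back("wrist",[[250,109]],.092,s))
print("tube center col for aligned axis: ",proj("wrist",[[*(s["position"][:2]+Rq(s["ee_rot"]).as_matrix()[:2,0]*d),.07] for d in(.05,.1)],s))
E
```

```text
20 [175, 175, 176, 174, 166, 140, 107, 94, 100, 110, 119, 125, 129, 135, 141, 146, 151, 156, 160, 164, 169, 176, 183, 190, 197, 202, 202, 200, 198, 195, 189, 182, 176, 173, 170, 167, 163, 160, 157, 153, 148, 142, 133, 128, 139, 154, 163, 164, 162, 162, 163, 165, 167, 166]
40 [144, 145, 145, 146, 143, 128, 103, 90, 97, 108, 117, 124, 129, 135, 140, 146, 151, 155, 159, 164, 169, 175, 183, 190, 197, 203, 205, 204, 203, 199, 192, 184, 178, 173, 169, 164, 161, 159, 156, 153, 149, 142, 132, 125, 135, 145, 146, 145, 144, 144, 143, 143, 144, 145]
125 [142, 142, 144, 146, 147, 148, 141, 119, 97, 95, 106, 116, 124, 130, 136, 141, 146, 151, 156, 161, 165, 170, 178, 186, 194, 200, 204, 206, 207, 204, 198, 189, 180, 173, 168, 165, 162, 158, 155, 150, 144, 134, 128, 135, 146, 149, 148, 148, 147, 146, 146, 146, 145, 139]
145 [147, 146, 145, 146, 146, 146, 141, 122, 98, 91, 101, 114, 122, 128, 132, 138, 144, 150, 156, 161, 165, 169, 175, 181, 189, 195, 200, 203, 205, 203, 197, 187, 179, 174, 169, 165, 161, 158, 154, 150, 143, 133, 127, 135, 144, 148, 149, 148, 147, 146, 146, 147, 143, 134]
[228, 198, 163, 150, 148, 149, 151, 153, 143, 103, 47, 17, 14, 15, 16, 16, 15, 16, 18, 18, 19, 20, 25, 29, 22, 13, 12, 13, 14, 18, 18, 15, 13, 11, 12, 16, 14, 13, 18, 19, 16, 15, 19, 19, 19, 18, 17, 17, 17, 16, 16, 15, 14, 13, 13, 17, 24, 30, 32, 31, 31, 32, 34, 33, 33, 34, 34, 34, 32, 41, 77, 124, 150, 154, 155, 155, 154, 153, 153, 154]
div [[0.47772806 0.24590724 0.092     ]]
tube center col for aligned axis:  [[251.38428259 125.29012679]
 [251.37447129  36.80006316]]
```

Request:
apply_moves --motion '[{"turn": [0,0,0],"xyz": [0,-0.0004,0.006],"gripper": 0},{"turn": [0,0,0],"xyz": [0,-0.0004,0.012],"gripper": 0},{"turn": [0,0,0],"xyz": [0,-0.0004,0.016],"gripper": 0},{"turn": [0,0,0],"xyz": [0,-0.0004,0.018],"gripper": 0},{"turn": [0,0,0],"xyz": [0,-0.0004,0.018],"gripper": 0}]'

```text
time: 7.25
position: [0.4804, 0.1858, 0.1165]
ee_rot: [-0.0, 0.688, 0.726, -0.0]
ft_force: [-0.3, 0.0, -0.5]
finger_gap: 0.13
```

Request:
apply_moves --motion '[{"turn": [0,0,0],"xyz": [0,0,0.001],"gripper": 0},{"turn": [0,0,0],"xyz": [0,0,0.002],"gripper": 0},{"turn": [0,0,0],"xyz": [0,0,0.002],"gripper": 0}]'

```text
time: 7.55
position: [0.4807, 0.1859, 0.115]
ee_rot: [0.0, 0.688, 0.726, 0.0]
ft_force: [-0.0, -0.6, -0.5]
finger_gap: 0.129
```

Request:
apply_moves --motion '[{"turn": [0,0,0],"xyz": [0,0,0.001],"gripper": 0},{"turn": [0,0,0],"xyz": [0,0,0.002],"gripper": 0},{"turn": [0,0,0],"xyz": [0,0,0.002],"gripper": 0}]'

```text
time: 7.85
position: [0.4811, 0.1859, 0.1133]
ee_rot: [0.0, 0.688, 0.726, 0.001]
ft_force: [4.9, 0.4, 2.2]
finger_gap: 0.131
```

Request:
apply_moves --motion '[{"turn": [0,0,0],"xyz": [0,0,0],"gripper": 0},{"turn": [0,0,0],"xyz": [0,0,0],"gripper": 0}]'

```text
time: 8.05
position: [0.481, 0.1858, 0.1132]
ee_rot: [0.0, 0.688, 0.726, 0.0]
ft_force: [4.9, 0.9, 4.0]
finger_gap: 0.131
```

```bash
python3 - <<'E'
from h import *
s=r.get_state(); print(s["time"],s["position"],s["ft_force"],s["wrist_torque"],s["ee_rot"])
E
```

```text
8.05 [0.48101532 0.18584722 0.11323728] [4.86213955 0.91277829 3.98621325] [ 0.06709574 -1.13258988  0.00119342] [3.68048242e-04 6.87749741e-01 7.25947646e-01 4.17792265e-04]
```

Request:
apply_moves --motion '[{"turn": [0,0,0],"xyz": [0,0.001,0],"gripper": 0},{"turn": [0,0,0],"xyz": [0,0.001,0],"gripper": 0},{"turn": [0,0,0],"xyz": [0,0.001,0],"gripper": 0}]'

```text
time: 8.35
position: [0.4815, 0.1859, 0.1131]
ee_rot: [-0.0, 0.688, 0.726, -0.0]
ft_force: [1.1, 0.4, 6.0]
finger_gap: 0.134
```

Request:
apply_moves --motion '[{"turn": [0,0,0],"xyz": [0,0.0003,0.001],"gripper": 0},{"turn": [0,0,0],"xyz": [0,0.0003,0.002],"gripper": 0},{"turn": [0,0,0],"xyz": [0,0.0003,0.002],"gripper": 0}]'

```text
time: 8.65
position: [0.4818, 0.186, 0.1113]
ee_rot: [-0.0, 0.688, 0.726, -0.0]
ft_force: [-0.2, -0.3, 8.4]
finger_gap: 0.129
```

```bash
python3 - <<'E'
from h import *
s=r.get_state(); print(s["time"],s["position"],s["ft_force"],s["wrist_torque"],s["ee_rot"])
E
```

```text
8.65 [0.48180172 0.18596614 0.11132564] [-0.18556499 -0.32615342  8.40502671] [0.06672259 0.06520288 0.00931954] [-6.65142228e-05  6.87689546e-01  7.26004878e-01 -2.47546160e-05]
```

Request:
apply_moves --motion '[{"turn": [0,0,0],"xyz": [0,0,0.001],"gripper": 0},{"turn": [0,0,0],"xyz": [0,0,0.002],"gripper": 0},{"turn": [0,0,0],"xyz": [0,0,0.002],"gripper": 0}]'

```text
time: 8.95
position: [0.4817, 0.1859, 0.1091]
ee_rot: [-0.0, 0.688, 0.726, -0.0]
ft_force: [0.6, 0.7, 6.9]
finger_gap: 0.132
```

Request:
apply_moves --motion '[{"turn": [0,0,0],"xyz": [0,0,0.001],"gripper": 0},{"turn": [0,0,0],"xyz": [0,0,0.002],"gripper": 0},{"turn": [0,0,0],"xyz": [0,0,0.002],"gripper": 0}]'

```text
time: 9.25
position: [0.4816, 0.1859, 0.1068]
ee_rot: [-0.0, 0.688, 0.726, -0.0]
ft_force: [1.0, 0.6, 3.3]
finger_gap: 0.127
```

Past the peak (8 N at 0.111). Continue.

Request:
apply_moves --motion '[{"turn": [0,0,0],"xyz": [0,0,0.001],"gripper": 0},{"turn": [0,0,0],"xyz": [0,0,0.002],"gripper": 0},{"turn": [0,0,0],"xyz": [0,0,0.002],"gripper": 0}]'

```text
time: 9.55
position: [0.4816, 0.1858, 0.1045]
ee_rot: [-0.0, 0.688, 0.726, -0.0]
ft_force: [0.3, 1.1, -1.4]
finger_gap: 0.13
```

Request:
apply_moves --motion '[{"turn": [0,0,0],"xyz": [0,0,0.001],"gripper": 0},{"turn": [0,0,0],"xyz": [0,0,0.002],"gripper": 0},{"turn": [0,0,0],"xyz": [0,0,0.002],"gripper": 0}]'

```text
time: 9.85
position: [0.4816, 0.1858, 0.1025]
ee_rot: [-0.0, 0.688, 0.726, -0.0]
ft_force: [-0.0, 0.2, -4.4]
finger_gap: 0.132
```

```bash
python3 - <<'E'
from h import *
s=r.get_state(); print(s["time"],s["position"],s["ft_force"],s["wrist_torque"],s["ee_rot"])
E
```

```text
9.85 [0.48160785 0.18583821 0.10247989] [-0.04429218  0.2340617  -4.40743783] [ 0.08990076 -0.06017517  0.05800018] [-2.14416600e-04  6.87718459e-01  7.25977367e-01 -3.70169559e-04]
```

Request:
apply_moves --motion '[{"turn": [0,0,0],"xyz": [0,0,0.001],"gripper": 0},{"turn": [0,0,0],"xyz": [0,0,0.001],"gripper": 0}]'

```text
time: 10.05
position: [0.4816, 0.1858, 0.1015]
ee_rot: [-0.0, 0.688, 0.726, -0.0]
ft_force: [0.7, 0.0, -5.0]
finger_gap: 0.132
```

Request:
apply_moves --motion '[{"turn": [0,0,0],"xyz": [0,0,0.001],"gripper": 0},{"turn": [0,0,0],"xyz": [0,0,0.001],"gripper": 0}]'

```text
time: 10.25
position: [0.4817, 0.1858, 0.1006]
ee_rot: [-0.0, 0.688, 0.726, -0.0]
ft_force: [-0.8, 0.6, -6.0]
finger_gap: 0.131
```

Request:
apply_moves --motion '[{"turn": [0,0,0],"xyz": [0,0,0.001],"gripper": 0},{"turn": [0,0,0],"xyz": [0,0,0.001],"gripper": 0}]'

```text
time: 10.45
position: [0.4818, 0.1859, 0.0997]
ee_rot: [-0.0, 0.688, 0.726, -0.0]
ft_force: [-1.0, 0.4, -5.7]
finger_gap: 0.129
```

Request:
apply_moves --motion '[{"turn": [0,0,0],"xyz": [0,0,0.001],"gripper": 0},{"turn": [0,0,0],"xyz": [0,0,0.001],"gripper": 0}]'

```text
time: 10.65
position: [0.4819, 0.1859, 0.099]
ee_rot: [0.0, 0.688, 0.726, -0.0]
ft_force: [-1.6, 0.1, -1.3]
finger_gap: 0.128
```

Request:
apply_moves --motion '[{"turn": [0,0,0],"xyz": [0,0,0.001],"gripper": 0},{"turn": [0,0,0],"xyz": [0,0,0.001],"gripper": 0}]'

```text
time: 10.85
position: [0.4822, 0.1859, 0.099]
ee_rot: [0.0, 0.688, 0.726, 0.0]
ft_force: [-4.5, -1.8, 12.4]
finger_gap: 0.13
```

Request:
apply_moves --motion '[{"turn": [0,0,0],"xyz": [0,-0.0008,-0.0008],"gripper": 0},{"turn": [0,0,0],"xyz": [0,-0.0008,-0.0008],"gripper": 0},{"turn": [0,0,0],"xyz": [0,-0.0008,-0.0008],"gripper": 0}]'

```text
time: 11.15
position: [0.4813, 0.1859, 0.099]
ee_rot: [0.0, 0.688, 0.726, 0.0]
ft_force: [-0.1, -0.6, 4.5]
finger_gap: 0.132
```

```bash
python3 - <<'E'
from h import *
s=r.get_state(); f=grab_frame("wrist"); save(f,"h.png"); np.save("h_state.npy",s,allow_pickle=True)
f=grab_frame("scene"); save(f,"h_s.png",(230,100,390,220),4)
M=Rq(s["ee_rot"]).as_matrix()
print(s["time"],s["position"],s["ft_force"],s["wrist_torque"],M[:,0],s["qpos"])
E
```

```text
11.15 [0.48128424 0.18586712 0.09901353] [-0.13023158 -0.57950715  4.50137873] [-0.06777361  0.11777963  0.00250341] [-5.40794921e-02  9.98536633e-01 -1.46872377e-05] [ 2.19203941e-01  1.11523767e-01  1.75658395e+00 -1.20226247e-04
  1.27288451e+00  1.65133304e-01]
```

View pics/h.png

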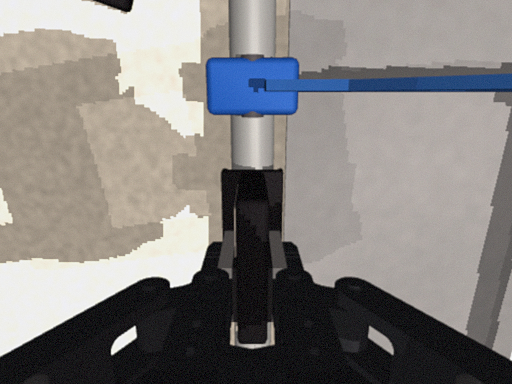

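View pics/h_s.png

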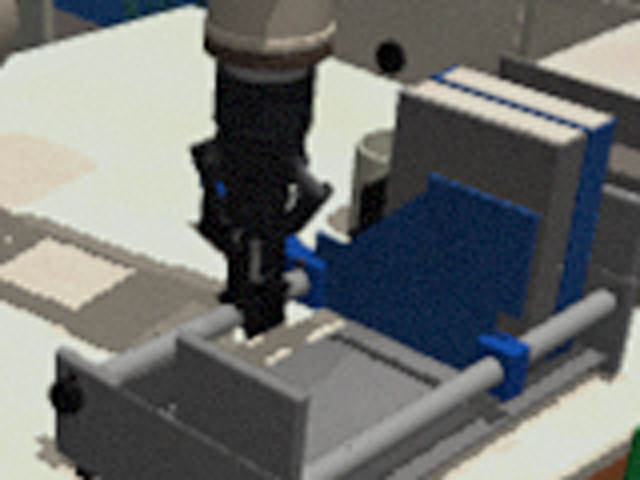

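Request:
apply_moves --motion '[{"turn": [0,0,0],"xyz": [0.002,0,0],"gripper": 0},{"turn": [0,0,0],"xyz": [0.005,0,0],"gripper": 0},{"turn": [0,0,0],"xyz": [0.008,0,0],"gripper": 0},{"turn": [0,0,0],"xyz": [0.01,0,0],"gripper": 0},{"turn": [0,0,0],"xyz": [0.01,0,0],"gripper": 0}]'

```text
time: 11.75
position: [0.4809, 0.1956, 0.099]
ee_rot: [0.0, 0.688, 0.726, -0.0]
ft_force: [0.8, -2.2, 4.4]
finger_gap: 0.133
```

Request:
apply_moves --motion '[{"turn": [0,0,0],"xyz": [0.002,0,0],"gripper": 0},{"turn": [0,0,0],"xyz": [0.005,0,0],"gripper": 0},{"turn": [0,0,0],"xyz": [0.008,0,0],"gripper": 0},{"turn": [0,0,0],"xyz": [0.01,0,0],"gripper": 0}]'

```text
time: 12.15
position: [0.4804, 0.2054, 0.099]
ee_rot: [0.001, 0.688, 0.726, -0.0]
ft_force: [0.3, -6.1, 5.7]
finger_gap: 0.134
```

```bash
python3 - <<'E'
from h import *
s=r.get_state(); f=grab_frame("wrist"); save(f,"i.png",(180,80,330,210),5); np.save("i_state.npy",s,allow_pickle=True)
M=Rq(s["ee_rot"]).as_matrix()
print(s["time"],s["position"],s["ft_force"],s["wrist_torque"],M[:,0])
E
```

```text
12.15 [0.48035488 0.20542944 0.09901079] [ 0.33165468 -6.14732658  5.68467347] [-1.05999789 -0.12879176 -0.00920217] [-0.05387237  0.9985473  -0.00103232]
```

View pics/i.png

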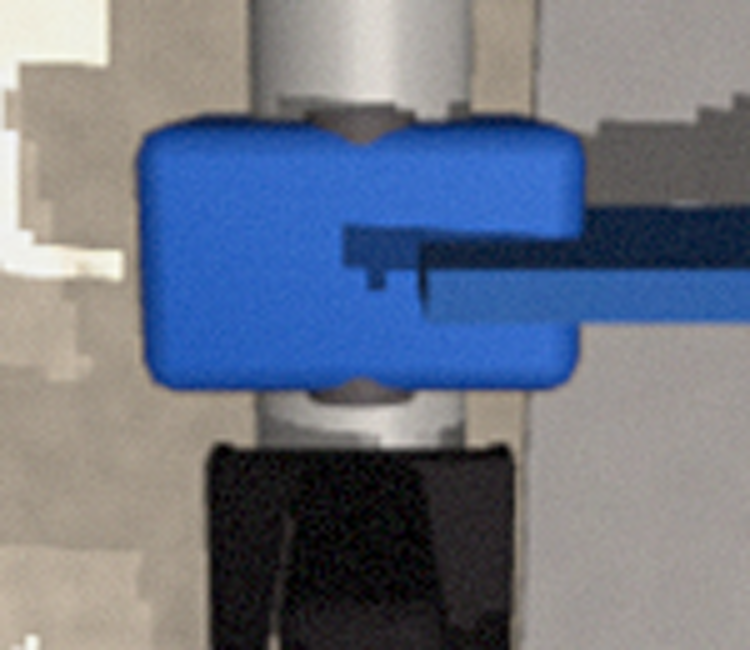

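Request:
apply_moves --motion '[{"turn": [0,0,0],"xyz": [0.002,0,0],"gripper": 0},{"turn": [0,0,0],"xyz": [0.0035,0,0],"gripper": 0},{"turn": [0,0,0],"xyz": [0.004,0,0],"gripper": 0}]'

```text
time: 12.5
position: [0.4801, 0.2094, 0.099]
ee_rot: [0.001, 0.688, 0.726, -0.0]
ft_force: [1.0, -5.4, 5.4]
finger_gap: 0.126
```

```bash
python3 - <<'E'
from h import *
s=r.get_state(); f=grab_frame("wrist"); save(f,"j.png",(180,80,330,210),5); np.save("j_state.npy",s,allow_pickle=True)
print(s["time"],s["position"],s["ft_force"],s["wrist_torque"])
print("div",back("wrist",[[250,80+388/5]],.092,s))
E
```

```text
12.5 [0.48011619 0.20935505 0.09898064] [ 1.03989161 -5.41614567  5.43089791] [-1.07786508 -0.14261473 -0.01156171]
div [[0.47723257 0.25011569 0.092     ]]
```

View pics/j.png

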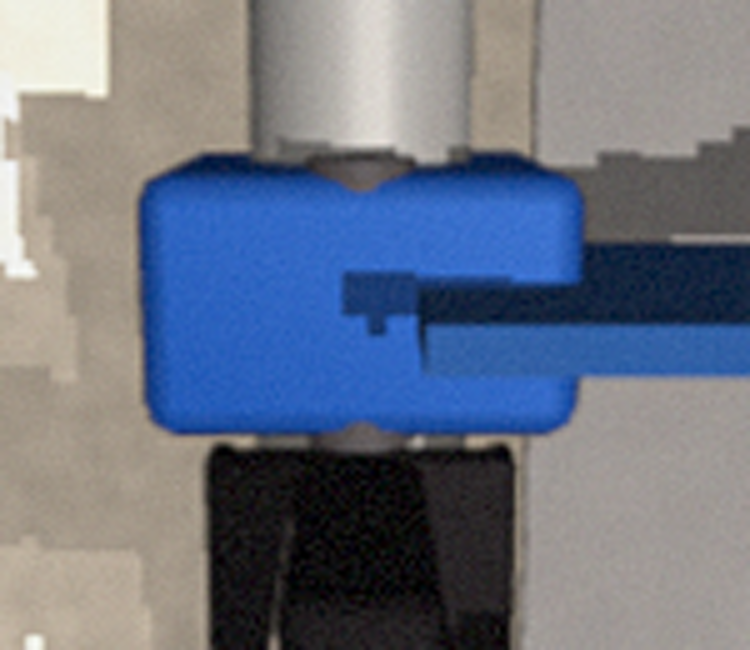

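Request:
apply_moves --motion '[{"turn": [0,0,0],"xyz": [0.0005,0,0],"gripper": 0},{"turn": [0,0,0],"xyz": [0.0005,0,0],"gripper": 0}]'

```text
time: 12.75
position: [0.4801, 0.2099, 0.099]
ee_rot: [0.001, 0.688, 0.726, -0.0]
ft_force: [0.1, -5.4, 6.7]
finger_gap: 0.135
```

Request:
apply_moves --motion '[{"turn": [0,0,0],"xyz": [0.0005,0,0],"gripper": 0},{"turn": [0,0,0],"xyz": [0.0005,0,0],"gripper": 0}]'

```text
time: 12.95
position: [0.4801, 0.2104, 0.099]
ee_rot: [0.001, 0.688, 0.726, -0.0]
ft_force: [0.3, -5.9, 5.6]
finger_gap: 0.13
```

Request:
apply_moves --motion '[{"turn": [0,0,0],"xyz": [0.0005,0,0],"gripper": 0},{"turn": [0,0,0],"xyz": [0.0005,0,0],"gripper": 0}]'

```text
time: 13.15
position: [0.4801, 0.2108, 0.099]
ee_rot: [0.001, 0.688, 0.726, -0.0]
ft_force: [0.6, -5.3, 5.8]
finger_gap: 0.129
```

```bash
python3 - <<'E'
from h import *
s=r.get_state(); print(s["position"],s["ft_force"])
E
```

```text
[0.48006779 0.21083538 0.0989736 ] [ 0.56998393 -5.31023919  5.84786373]
```

Request:
apply_moves --motion '[{"turn": [0,0,0],"xyz": [0.0004,0,0],"gripper": 0},{"turn": [0,0,0],"xyz": [0.0004,0,0],"gripper": 0}]'

```text
time: 13.35
position: [0.48, 0.2112, 0.099]
ee_rot: [0.001, 0.688, 0.726, -0.0]
ft_force: [0.4, -4.6, 5.8]
finger_gap: 0.129
```

Request:
apply_moves --motion '[{"turn": [0,0,0],"xyz": [0.0004,0,0],"gripper": 0},{"turn": [0,0,0],"xyz": [0.0004,0,0],"gripper": 0}]'

```text
time: 13.55
position: [0.48, 0.2116, 0.099]
ee_rot: [0.001, 0.688, 0.726, -0.0]
ft_force: [1.0, -5.9, 4.6]
finger_gap: 0.131
```

```bash
python3 - <<'E'
from h import *
s=r.get_state(); f=grab_frame("wrist"); save(f,"k.png",(180,80,330,210),5)
print(s["time"],s["position"],s["ft_force"],s["wrist_torque"])
E
```

```text
13.55 [0.48002462 0.21164576 0.09900291] [ 1.03320123 -5.8867026   4.62649896] [-0.92644371 -0.08570131 -0.00972363]
```

View pics/k.png

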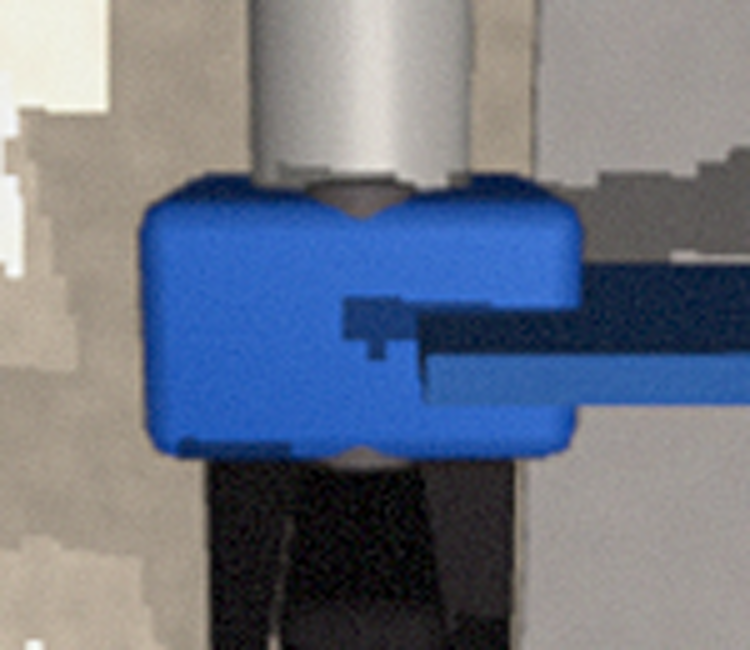

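Request:
apply_moves --motion '[{"turn": [0,0,0],"xyz": [0.0003,0,0],"gripper": 0},{"turn": [0,0,0],"xyz": [0.0003,0,0],"gripper": 0}]'

```text
time: 13.8
position: [0.48, 0.212, 0.099]
ee_rot: [0.001, 0.688, 0.726, -0.0]
ft_force: [0.9, -6.2, 5.9]
finger_gap: 0.133
```

Request:
apply_moves --motion '[{"turn": [0,0,0],"xyz": [0.0003,0,0],"gripper": 0},{"turn": [0,0,0],"xyz": [0.0003,0,0],"gripper": 0}]'

```text
time: 14.0
position: [0.48, 0.2121, 0.099]
ee_rot: [0.001, 0.688, 0.726, -0.0]
ft_force: [0.4, -5.7, 5.4]
finger_gap: 0.128
```

Request:
apply_moves --motion '[{"turn": [0,0,0],"xyz": [0.0003,0,0],"gripper": 0},{"turn": [0,0,0],"xyz": [0.0003,0,0],"gripper": 0}]'

```text
time: 14.2
position: [0.48, 0.2121, 0.099]
ee_rot: [0.001, 0.688, 0.726, -0.0]
ft_force: [0.6, -9.3, 6.9]
finger_gap: 0.13
```

Request:
apply_moves --motion '[{"turn": [0,0,0],"xyz": [-0.0005,0,-0.0003],"gripper": 0},{"turn": [0,0,0],"xyz": [-0.0005,0,-0.0003],"gripper": 0}]'

```text
time: 14.4
position: [0.4799, 0.2121, 0.099]
ee_rot: [0.0, 0.688, 0.726, -0.0]
ft_force: [2.2, -5.3, 1.7]
finger_gap: 0.133
```

```bash
python3 - <<'E'
from h import *
s=r.get_state(); print(s["position"],s["ft_force"],s["wrist_torque"])
E
```

```text
[0.47990625 0.21209714 0.09901525] [ 2.21245125 -5.31007677  1.71932589] [-0.98718792 -0.45177979  0.02478879]
```

Request:
apply_moves --motion '[{"turn": [0,0,0],"xyz": [-0.0005,0.0003,0],"gripper": 0},{"turn": [0,0,0],"xyz": [-0.0005,0.0003,0],"gripper": 0}]'

```text
time: 14.6
position: [0.48, 0.212, 0.099]
ee_rot: [-0.0, 0.688, 0.726, -0.0]
ft_force: [0.1, -2.3, 1.9]
finger_gap: 0.131
```

```bash
python3 - <<'E'
from h import *
s=r.get_state(); print(s["position"],s["ft_force"],s["wrist_torque"])
E
```

```text
[0.47995633 0.21203579 0.09901484] [ 0.09856959 -2.27033965  1.92519342] [-0.37664571 -0.10621605 -0.00822519]
```

Request:
apply_moves --motion '[{"turn": [0,0,0],"xyz": [0,0,0],"gripper": 0.2},{"turn": [0,0,0],"xyz": [0,0,0],"gripper": 0.3},{"turn": [0,0,0],"xyz": [0,0,0],"gripper": 0.4},{"turn": [0,0,0],"xyz": [0,0,0],"gripper": 0.45}]' --newtons 20

```text
time: 15.0
position: [0.4799, 0.2121, 0.099]
ee_rot: [-0.0, 0.688, 0.726, -0.0]
ft_force: [-0.7, -0.2, -0.0]
finger_gap: 0.452
```

```bash
python3 - <<'E'
from h import *
s=r.get_state(); f=grab_frame("wrist"); save(f,"l.png")
print(s["time"],s["finger_gap"],s["position"],s["ft_force"],s["wrist_torque"])
E
```

```text
15.0 0.45207014771857024 [0.47990147 0.21208509 0.09898588] [-0.71300266 -0.19745668 -0.00269498] [ 0.08120489 -0.00736363  0.0477751 ]
```

View pics/l.png

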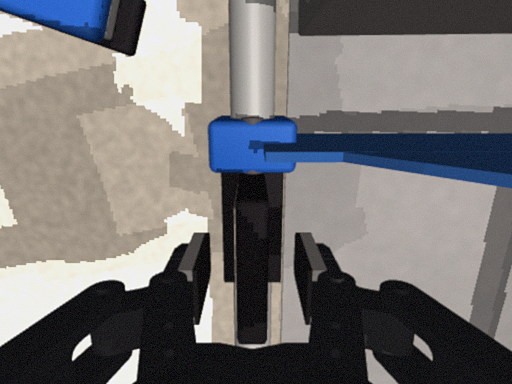

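Fingers are clear on both sides and the holder is upright against the block. Retreat straight up, then move back right for a checking look.

Request:
apply_moves --motion '[{"turn": [0,0,0],"xyz": [0,0,-0.015],"gripper": 0.45},{"turn": [0,0,0],"xyz": [0,0,-0.05],"gripper": 0.45},{"turn": [0,0,0],"xyz": [0,0,-0.09],"gripper": 0.45},{"turn": [0,0,0],"xyz": [-0.03,0,-0.11],"gripper": 0.45},{"turn": [0,0,0],"xyz": [-0.07,0,-0.11],"gripper": 0.45},{"turn": [0,0,0],"xyz": [-0.09,0,-0.11],"gripper": 0.45},{"turn": [0,0,0],"xyz": [-0.09,0,-0.11],"gripper": 0.45}]'

```text
time: 15.75
position: [0.485, 0.1201, 0.2093]
ee_rot: [0.0, 0.689, 0.725, -0.0]
ft_force: [-0.7, 0.9, -0.6]
finger_gap: 0.451
```

```bash
python3 - <<'E'
from h import *
s=r.get_state(); f=grab_frame("wrist"); save(f,"m.png",(160,40,360,210),4)
f=grab_frame("scene"); save(f,"m_s.png",(230,100,390,220),4)
print(s["time"],s["position"],s["ft_force"]); np.save("m_state.npy",s,allow_pickle=True)
E
```

```text
15.75 [0.48498186 0.12013246 0.2092562 ] [-0.70738415  0.92506556 -0.61238585]
```

View pics/m.png

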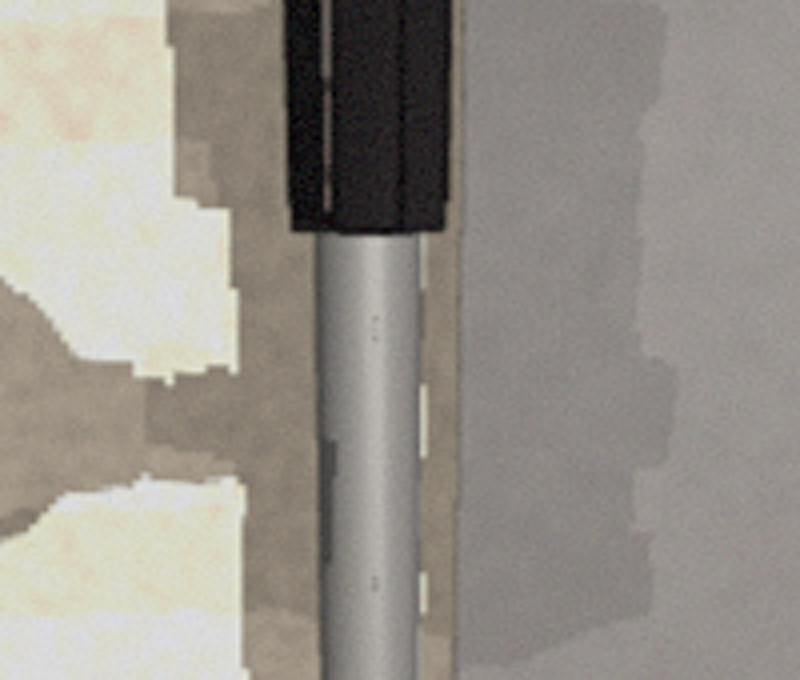

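View pics/m_s.png

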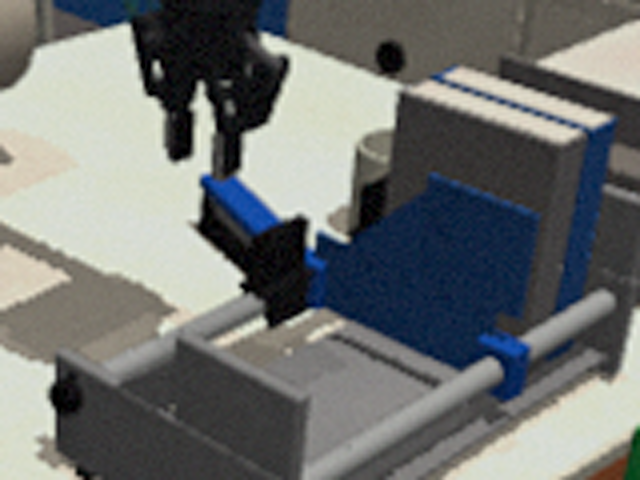

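Request:
apply_moves --motion '[{"turn": [0,0,0],"xyz": [0.05,0,-0.02],"gripper": 0.45},{"turn": [0,0,0],"xyz": [0.05,0,-0.02],"gripper": 0.45},{"turn": [0,0,0],"xyz": [0.05,0,-0.02],"gripper": 0.45},{"turn": [0,0,0],"xyz": [0.05,0,-0.02],"gripper": 0.45}]'

```text
time: 16.25
position: [0.4819, 0.1723, 0.2285]
ee_rot: [-0.0, 0.687, 0.726, -0.0]
ft_force: [0.7, -0.0, -0.1]
finger_gap: 0.445
```

```bash
python3 - <<'E'
from h import *
s=r.get_state(); f=grab_frame("wrist"); save(f,"n.png",(190,30,310,230),3)
f=grab_frame("top"); save(f,"n_t.png",(90,100,300,270),3)
print(s["time"],s["position"],s["ft_force"])
u0=proj("wrist",[[.4777,.246,.092]],s); print(u0)
E
```

```text
16.25 [0.48185014 0.17232643 0.22849481] [ 0.72546765 -0.01647396 -0.10982304]
[[251.67900772  86.9418158 ]]
```

View pics/n.png

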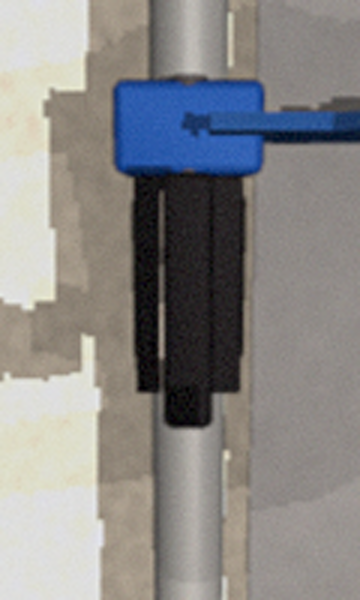

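View pics/n_t.png

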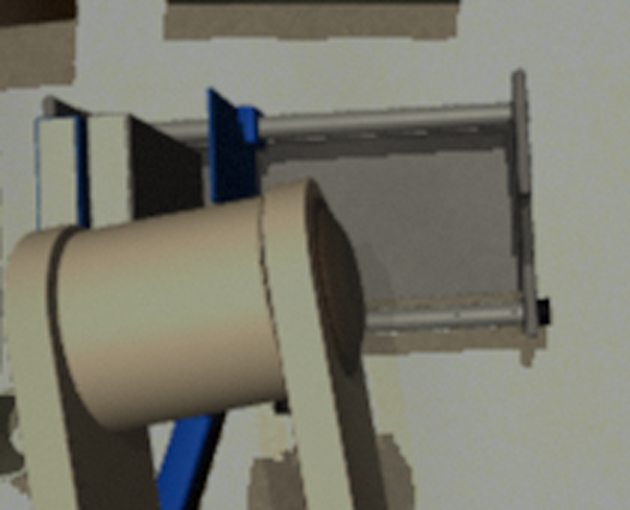

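```bash
python3 - <<'E'
from workcell import r
print(r.finish_job())
E
```

```text
the job is handed in; nothing more can be done
None
```

The black holder is snapped home on the front tube, card to the front, upright and touching the blue divider. I handed the job in at 16.3 s of the 70 s allowed.

- **Pressing on:** I started about 27 mm short of the divider. The first touch pushed sideways with 4.9 N because the holder sat about 1 mm off-centre, so I shifted it before going on. The push then peaked at about 8 N, turned to a 6 N pull, and stopped hard at home. The highest push I read was 12.4 N, well under the 25 N limit.
- **Sliding left:** It rubbed along the tube at about 5.5 N. At the divider it stopped moving and the force rose to 9.3 N, so I pressed the divider with roughly 4 N, below the 8 N that moves it. I eased that off before letting go.
- **Last checks:** The final wrist picture shows the holder square on the tube with no visible gap to the divider. The divider's edge is within about 0.4 mm of where I first measured it, which is inside the camera's error. The gripper was clear and the force readings were near zero.
- **Less certain:** Forces were only read at the end of each short move, so brief peaks in between would not show. I did not check the other objects' positions against the first pictures, but no unexpected contact force was read at any point.

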